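Clip the friction sledge onto the pull sensor's snap hook

TASK

Set up the friction experiment: clip the wooden sledge onto the pull sensor by pushing its steel eye sideways against the snap hook's sprung gate until it passes inside and the gate snaps shut behind it. Then draw the sledge back so that the eye seats in the closed end of the hook, hold a steady pull of about 8 N there for a second, and let go, leaving the sledge flat on the bench. Go gently: never load the hook with more than 16 N, keep the gripper off it, and leave the timer, the brass weight and the beaker where they are.

Things in the scene. Friction and masses are not known exactly. Their poses are not given: they have to be found in the camera images.
- sledge: Loose pale wooden block, 90 (x) x 60 (y) x 40 (z) mm, about 0.4 kg; origin at the centre of its underside, z up, x towards the eye. A red handle stands on top. From its +x face a steel eye reaches 47 mm forward in its x-z plane: level bars at heights 11.5 and 36.5 mm, joined at the front by an upright bar; the hole is 20 mm high, 41 mm long, open through along y.
- handle (a point): Centre of the sledge's red handle, a bar 50 mm long (x), 22 mm wide (y), 44 mm high, from 40 to 84 mm above the bench; this point is 62 mm above the sledge's underside and 12 mm ahead (+x) of its origin. Axes as the sledge. Grip it across its width (y).
- eye_bar (a point): Middle of the upright front bar of the sledge's eye (round, 6 mm diameter), 89 mm ahead (+x) of the sledge's origin and 24 mm above its underside, so 77 mm ahead of the handle's centre. Axes as the sledge. The eye fits the hook with 6 mm to spare up and down, so the sledge may be carried 2 to 4 mm clear of the bench to keep bench friction (up to 3 N) out of the felt forces.
- sensor: Blue pull sensor box, 110 x 70 x 54 mm, 30 mm behind the hook's swivel pin, on a dark plate bolted to the bench; a brass snap hook on a threaded shank points to its -x side, 24 mm above the bench. Origin on the bench under the pin; x from hook to box, y to the gate side. The shank is screwed in or out by up to 5 mm each time, NOT measured: all hook positions given are for mid-setting.
- bowl_seat (a point): Mid-setting place (true one up to 5 mm nearer or farther along x) of the eye bar's centre when seated in the hook's closed end, 65.5 mm from the pin, at y = -2 mm, height 24 mm. Axes as the sensor. Hook: 7 mm round bar, 76 x 37 mm, level, bar centres: closed end x -72 mm, solid side y -17, nose on y +13. Inside, the eye's bar runs free at y -10 to +6 mm (sensor axes).
- gate_mouth (a point): Spot on the shut gate's centre line to push the eye's bar on (sensor x -45.5, y +13 mm; nose's end at x -56.5 +-5). Push along -y, sledge parallel to the sensor (x along x), nose passing through the eye. The bar's centre meets the gate 6 mm before this point; 13 to 19 mm on it is behind the nose; then draw along -x and the gate snaps shut. The hook is sprung on its pin: swings up to 0.2 rad, 6 N m/rad.
- gate (a joint): Angle of the steel gate, a straight 6 mm bar along y = +13 mm from its pivot at x = -20 mm (sensor axes, mid-setting) to the nose: 0 shut, grows as it is pushed inwards, stop at 0.7 rad. It takes about 2 N at the mouth point to start it and 5 N to hold it near the stop.
- timer: Bystander: white digital timer, 55 x 85 x 20 mm, loose; origin at the centre of its underside.
- weight: Bystander: brass weight with a knob, 44 mm diameter, 62 mm high, loose; origin at the centre of its underside.
- beaker: Bystander: glass beaker, 66 mm diameter, 85 mm high, loose; origin at the centre of its underside.
Mind the look-alikes: they are no part of the job. Of the things like the sledge, leave any that is black or turquoise; of the rest the smaller one is meant.

How it is judged:
By the outcome, as a careful person would: the job done as asked, in the order asked, and still so for the second after the job is handed in, with the robot touching nothing.
It also fails if it takes over 54 s, if anything falls off the work surface, if the arm or the gripper's body presses on something with over 40 N, if the wrist force passes 120 N, or if a joint passes its speed limit or range.

ROBOT

A 6-joint arm with a two-finger parallel gripper is mounted at the origin on the work surface. World frame = base frame: x ahead of the robot, y to its left, z up, the work surface at z = 0. Lengths are in m, angles in degrees, forces in N, time in s.
With the tool pointing down it reaches from about 0.3 to 0.95 m from the base axis. Payload 3.1 kg.
Tool frame: the origin (TCP) lies on the mounting face of the last link; the fingertips stand 173 mm ahead of it and the grasp point (between the pads) lies 155 mm ahead of it (hold_point_z is the distance from the TCP to the grasp point, in m); z points along the fingers, x is the direction in which the jaws open and shut, and the axes are right-handed (so a half turn about z gives the same grasp; the last joint's range is limited). The gripper opens to 85 mm and grips with 20 to 120 N. Pads are 22 mm wide; open, the fingers measure 114 mm over their backs; the gripper's body (76 mm by 85 mm) begins 54 mm behind the grasp point. The pads swing forward as they close: fully open they stand 13 mm farther back than shut.
Start: joints at [63.329, 17.653, 93.61, -0, 68.738, -3.994], TCP at [0.241, 0.577, 0.405] pointing down, gripper open.
Joint ranges: [-175.34, 175.34], [-45.06, 112.39], [2.9, 150.54], [-68.45, 248.45], [3.09, 151.38], [-168.51, 168.51]. Speed limits (degrees/s): [159.86, 159.86, 180, 180, 180, 180].

INTERFACE

Orientations are given as [roll, pitch, yaw] about the fixed x, y, z axes, in that order (R = Rz(yaw) Ry(pitch) Rx(roll)).
In Python, from workcell import * gives the robot as it stands.
- The arm moves only by the tool move_arm, never from a script. Its argument "moves" is a list that holds one entry, the list of rows, each a list of 7 numbers: the shift along the tool's x, y, z in cm, then the turn, a rotation vector about the tool's x, y, z in rad, then the opening, from 0 (shut) to 1 (fully open). In form: [[[x, y, z, ax, ay, az, claw], ...]]. A call has 1 to 10 rows; each row shifts and turns the commanded pose from where the row before left it, along the tool's axes as they then stand; what a row does not reach is not made up. A row lasts 1/12 s, in which the tool goes at most 41.7 mm and 7.16 degrees, less where a joint would pass 70% of its speed; a pose out of reach is approached as far as the arm can. A call with a gripper value outside its range is refused whole. The fingers move at their own pace and stop on an object; the grip force is fixed at half the most. Time passes only in rows, so rows that do not move let the fingers close. It gives the time, the measured TCP pose, the force and the opening at its end, in the units of the state.
- get_state(): the state, without advancing time (a new reading comes with each control period).
- grab_frame(name): name is "scene" or "top" or "wrist"; returns (picture, depth): 420x560x3 uint8, blue, green, red; 420x560 float32, m along the optical axis (not along the pixel's ray), 0 where there is no reading.
- camera_model(name): a dict with "intrinsics" (3x3 intrinsics, pixels), "rvec" (rotation vector, rad) and "tvec" (3), from world to camera coordinates, as OpenCV has them. Camera axes: x right, y down, z forward; pixel columns grow to the right and rows downward; lengths in m; the calibration is good to about 2 mm. A picture is of the moment at which its call begins: read the wrist's pose just before it. camera_model takes no time and is no camera call; for the wrist camera it gives the pose at the moment of the call.
- job_done(): hands the job in, once; it reports no verdict.
The state is a dict: "time_s": time; "joints": joint angles; "joint_vel": joint speeds; "tau": joint torques, N m; "tcp_pos": TCP position; "tool_rot": TCP orientation; "ft_force": force on the tool from outside, world axes, zero at the start; "wrist_torque": the same for the moment, N m; "width": opening from 0.0 (shut) to 1.0 (fully open).
Only numpy, scipy, OpenCV 4.12 (cv2) and the standard library are available. Lean on these libraries where they do the work, as an engineer would, in place of code of your own. Each camera call takes 0.05 s, during which the arm holds its last target. There are 200 camera calls.

## Working session

There is one attempt and no reset: what is moved stays moved. The work goes in short steps, Python scripts to look and compute and a tool call to move; the robot and the scene stay as the last step left them, time stands still between calls to the robot, and variables do not carry over. Pictures are saved under pics/ and viewed, about 8 in all and at most 12, crops included, and the job is handed in when it is done.

Besides the shell and the picture viewer there is one more tool, called after ">>>" as name(argument=value, ...), one argument or row to a line, values as JSON. move_arm: Moves the arm, as the interface text tells. Its arguments: {"type":"object","properties":{"moves":{"type":"array"}},"required":["moves"]}

```bash
mkdir -p pics; ls
python3 - <<'E'
from workcell import *
import cv2,numpy as np
s=get_state();print(s)
for n in("top","scene"):
    im,d=grab_frame(n);cv2.imwrite(f"pics/{n}0.png",im);np.save(f"pics/{n}0d.npy",d)
    m=camera_model(n);print(n,m)
    np.savez(f"pics/{n}cam.npz",**{k:np.array(v) for k,v in m.items()})
E
```

```text
pics
{'time_s': 0.0, 'joints': array([ 6.33268976e+01,  1.77050394e+01,  9.36896834e+01,  2.91291481e-04,
        6.87374194e+01, -3.99437806e+00]), 'joint_vel': array([-0.11747305, -0.00457408, -0.02406356,  0.11902176, -0.01140208,
       -0.01711134]), 'tau': array([ 2.43451095e-04, -4.15266895e+01, -2.76656842e+01, -5.01260729e-06,
        1.00756562e-02, -2.46637313e-06]), 'tcp_pos': array([0.2408194 , 0.57628175, 0.40343945]), 'tool_rot': array([-1.79990525e+02,  1.31802362e-01,  6.73211806e+01]), 'ft_force': array([-0.29541407, -0.69243595,  0.483711  ]), 'wrist_torque': array([ 0.01981621, -0.02317165,  0.03574761]), 'width': 1.0003208928438678}
top {'intrinsics': array([[415.08246066,   0.        , 282.11339052],
       [  0.        , 415.08246066, 212.91883392],
       [  0.        ,   0.        ,   1.        ]]), 'rvec': array([ 2.17515013, -2.19273514,  0.15612697]), 'tvec': array([0.01967176, 0.53037914, 0.99908255])}
scene {'intrinsics': array([[487.3279892 ,   0.        , 272.15895336],
       [  0.        , 487.3279892 , 199.7831921 ],
       [  0.        ,   0.        ,   1.        ]]), 'rvec': array([ 1.58679111,  1.73309164, -0.85892378]), 'tvec': array([ 0.00723993, -0.24459719,  1.67829792])}
```

View pics/top0.png

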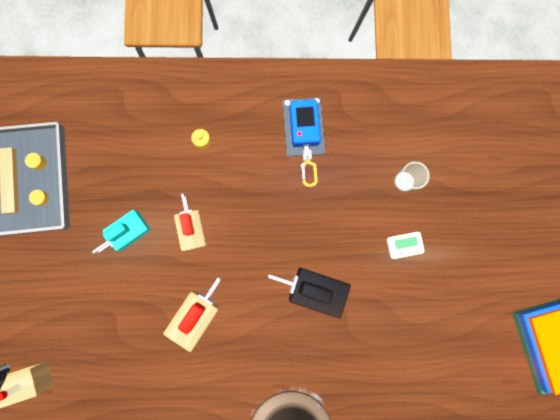

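View pics/scene0.png

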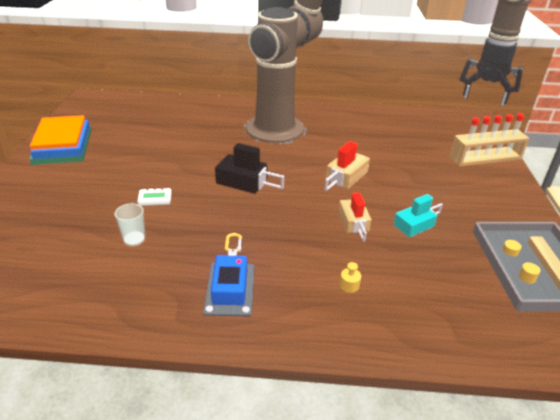

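The smaller pale sledge is at top-view px (189,228), with its eye pointing up to (184,197). The sensor is at (305,122) and the hook ring at (310,173), with the gate side still to be determined. The larger pale sledge at (190,320) and the black and turquoise ones are decoys.

```bash
cat > h.py <<'E'
import cv2,numpy as np
def cloud(d,m):
    K=np.array(m["intrinsics"]);R=cv2.Rodrigues(np.array(m["rvec"]))[0];t=np.array(m["tvec"]).ravel()
    v,u=np.indices(d.shape);p=np.stack([(u-K[0,2])*d/K[0,0],(v-K[1,2])*d/K[1,1],d],-1)
    return (p-t)@R
def ray(uv,m,z):
    K=np.array(m["intrinsics"]);R=cv2.Rodrigues(np.array(m["rvec"]))[0];t=np.array(m["tvec"]).ravel()
    c=-R.T@t;uv=np.atleast_2d(uv).astype(float)
    r=np.c_[(uv[:,0]-K[0,2])/K[0,0],(uv[:,1]-K[1,2])/K[1,1],np.ones(len(uv))]@R
    return c+r*((z-c[2])/r[:,2])[:,None]
def rect(mask,m,z):
    c=max(cv2.findContours(mask.astype(np.uint8),0,1)[0],key=cv2.contourArea)
    w=ray(c[:,0,:],m,z)[:,:2]
    return cv2.minAreaRect((w*1000).astype(np.float32))
E
python3 - <<'E'
from h import *
im=cv2.imread("pics/top0.png");d=np.load("pics/top0d.npy");m=np.load("pics/topcam.npz")
P=cloud(d,m);hsv=cv2.cvtColor(im,cv2.COLOR_BGR2HSV);H,S,V=[hsv[...,i].astype(int) for i in range(3)]
def box(u0,v0,u1,v1):
    b=np.zeros(H.shape,bool);b[v0:v1,u0:u1]=1;return b
def rep(n,k,z=None):
    z0=np.median(P[...,2][k]);print(n,k.sum(),"z",z0,"c",P[k].mean(0),"rect",rect(k,m,z0 if z is None else z))
sl=box(165,205,215,260)
rep("red",sl&((H<8)|(H>172))&(S>180)&(V>120),.084)
rep("wood+red",sl&(P[...,2]>.03),.04)
rep("blue",box(280,90,330,155)&(H>100)&(H<125)&(S>150)&(V>100))
rep("bluehigh",box(280,90,330,155)&(P[...,2]>.045))
k=box(270,90,340,165)&(P[...,2]>.004)&(P[...,2]<.03);rep("plate",k)
hk=box(295,150,325,195)&(P[...,2]>.012);rep("hook",hk,.024)
e=box(175,190,200,212)&(P[...,2]>.012);rep("eye",e)
for n,b in(("hook",(295,145,325,195)),("sl",(165,185,215,255))):
    u0,v0,u1,v1=b;cv2.imwrite(f"pics/{n}_crop.png",cv2.resize(im[v0:v1,u0:u1],None,fx=9,fy=9))
a=cv2.resize(im[145:195,280:340],None,fx=6,fy=6,interpolation=2);b=cv2.resize(im[185:255,165:215],None,fx=6,fy=6,interpolation=2)
o=np.zeros((420,700,3),np.uint8);o[:300,:360]=a;o[:420,370:670]=b;cv2.imwrite("pics/c1.png",o)
for n,b in(("weight",(190,125,212,150)),("beaker",(390,155,435,195)),("timer",(385,230,428,260))):
    k=box(*b)&(P[...,2]>.01);print(n,P[k].mean(0).round(3),P[k].min(0).round(3),P[k].max(0).round(3))
E
```

```text
red 131 z 0.08311446408544307 c [0.49888039 0.23600746 0.0814405 ] rect ((500.3529357910156, 236.4404296875), (47.30318832397461, 20.944021224975586), 7.122722625732422)
wood+red 988 z 0.04047575431186262 c [0.48981604 0.23370692 0.06808709] rect ((498.58349609375, 240.29843139648438), (106.43185424804688, 60.9061164855957), 12.664003372192383)
blue 903 z 0.05285819003589159 c [ 0.74883858 -0.04258866  0.05140221] rect ((752.55908203125, -41.745079040527344), (116.99075317382812, 71.43928527832031), 3.9481770992279053)
bluehigh 1213 z 0.05369164989665532 c [ 0.7547811  -0.04267211  0.05931378] rect ((756.7174072265625, -43.302894592285156), (110.24676513671875, 70.4388198852539), 3.2560315132141113)
plate 913 z 0.008212234791804133 c [ 0.73832419 -0.03913152  0.01005557] rect ((758.070556640625, -43.567962646484375), (150.5465850830078, 100.90943908691406), 3.5310075283050537)
hook 253 z 0.027256805239358212 c [ 0.64409278 -0.05179134  0.03641668] rect ((644.7236328125, -53.14128112792969), (93.17591094970703, 38.04874801635742), 4.056055545806885)
eye 91 z 0.03768945401466708 c [0.550698   0.24561848 0.04490188] rect ((557.6387329101562, 238.9745635986328), (45.099884033203125, 41.0399284362793), 0.8826873302459717)
weight [0.716 0.214 0.043] [0.422 0.053 0.01 ] [0.743 0.238 1.048]
beaker [ 0.616 -0.304  0.062] [ 0.422 -0.336  0.01 ] [0.647 0.053 1.048]
timer [ 0.45  -0.291  0.028] [ 0.419 -0.342  0.01 ] [0.484 0.053 1.048]
```

View pics/c1.png

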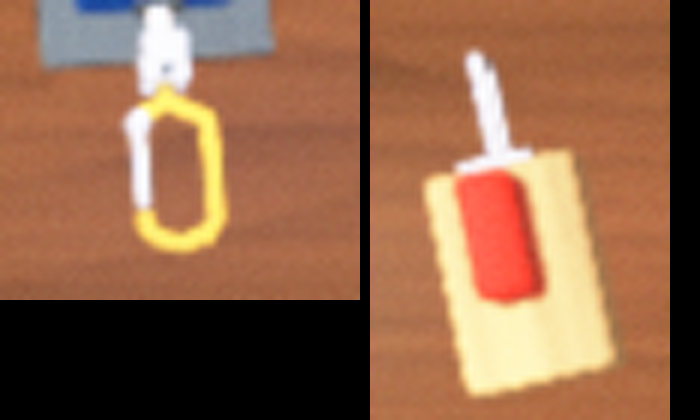

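The gate (steel bar) is on the left of the hook, which is +y, with the closed end toward the robot. The sledge has a yaw of about +9° and its eye points away from the robot. I'll turn and move above the sledge.

>>> move_arm(
  moves=[
    [[0, 0, 0, 0, 0, -0.111, 1], [0, 0, 0, 0, 0, -0.111, 1], [0, 0, 0, 0, 0, -0.111, 1], [0, 0, 0, 0, 0, -0.111, 1], [0, 0, 0, 0, 0, -0.111, 1]],
  ],
)

```text
time_s: 0.52
tcp_pos: [0.2409, 0.5764, 0.4039]
tool_rot: [-180.0, 0.1, 99.4]
ft_force: [0.1, -1.3, 1.0]
width: 1.001
```

>>> move_arm(
  moves=[
    [[-3.6, 1.9, 0.5, 0, 0, 0, 1], [-3.6, 1.9, 0.5, 0, 0, 0, 1], [-3.6, 1.9, 0.5, 0, 0, 0, 1], [-3.6, 1.9, 0.5, 0, 0, 0, 1], [-3.6, 1.9, 0.5, 0, 0, 0, 1], [-3.6, 1.9, 0.5, 0, 0, 0, 1], [-3.6, 1.9, 0.5, 0, 0, 0, 1], [-3.6, 1.9, 0.5, 0, 0, 0, 1], [-3.6, 1.9, 0.5, 0, 0, 0, 1], [-3.6, 1.9, 0.5, 0, 0, 0, 1]],
  ],
)

```text
time_s: 1.35
tcp_pos: [0.4862, 0.2495, 0.3541]
tool_rot: [-180.0, 0.0, 99.1]
ft_force: [-0.0, 0.9, -0.1]
width: 0.999
```

```bash
cat > look.py <<'E'
from workcell import *
from h import *
import sys
n=sys.argv[1]
s=get_state();m=camera_model("wrist");im,d=grab_frame("wrist")
cv2.imwrite(f"pics/{n}.png",im);np.save(f"pics/{n}d.npy",d);np.savez(f"pics/{n}cam.npz",**{k:np.array(v) for k,v in m.items()})
R=cv2.Rodrigues(np.array(m["rvec"]))[0]
print({k:np.round(s[k],4) for k in("time_s","tcp_pos","tool_rot","ft_force","width","joints")},"cam",(-R.T@np.ravel(m["tvec"])).round(3))
E
python3 look.py w1
```

```text
{'time_s': np.float64(1.35), 'tcp_pos': array([0.4862, 0.2495, 0.3541]), 'tool_rot': array([-1.799686e+02,  3.100000e-03,  9.912430e+01]), 'ft_force': array([-0.0265,  0.8824, -0.0577]), 'width': np.float64(0.9992), 'joints': array([ 2.25960e+01,  1.22405e+01,  1.06767e+02,  4.90000e-03,
        6.10238e+01, -7.65307e+01])} cam [0.402 0.236 0.324]
```

View pics/w1.png

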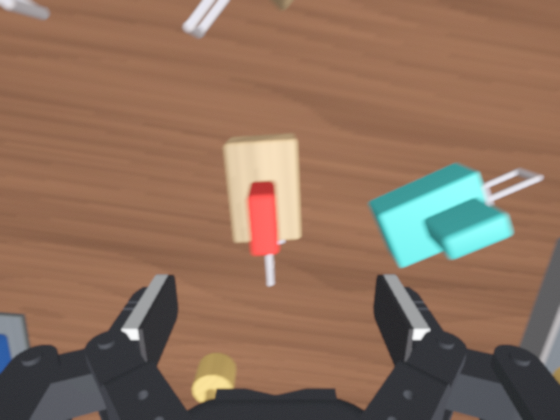

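The wrist view shows the red handle at about (263,218), the eye tip at (269,283) and the sledge top at (262,190).

```bash
cat > sl.py <<'E'
from h import *
import sys
n=sys.argv[1]
im=cv2.imread(f"pics/{n}.png");d=np.load(f"pics/{n}d.npy");m=np.load(f"pics/{n}cam.npz");P=cloud(d,m)
hsv=cv2.cvtColor(im,cv2.COLOR_BGR2HSV);H,S,V=[hsv[...,i].astype(int) for i in range(3)]
near=np.zeros(H.shape,bool);near[125:300,210:320]=1
red=near&((H<8)|(H>172))&(S>150)&(V>100)
Z=P[...,2]
k=red&(abs(Z-.083)<.004);print("handle top",k.sum(),rect(k,m,.084),P[k].mean(0))
k=near&(abs(Z-.04)<.004)&(H>10)&(H<30)&(S<160);print("wood top",k.sum(),rect(k,m,.04),P[k].mean(0))
k=near&~red&(S<60)&(V>110);k[:240]=0;print("eye",k.sum(),P[k].min(0),P[k].max(0),rect(k,m,.039))
E
python3 sl.py w1
```

```text
handle top 1508 ((499.5018615722656, 243.6980438232422), (49.90913391113281, 19.938627243041992), 12.633920669555664) [0.49908767 0.24282797 0.08401687]
wood top 5120 ((489.3258056640625, 242.21180725097656), (91.4120864868164, 59.43818664550781), 12.620643615722656) [0.47925916 0.24116668 0.04019572]
eye 333 [ 0.40165925  0.23630177 -0.0016709 ] [0.6055026  0.27063218 0.32376259] ((564.485595703125, 257.1927490234375), (32.774166107177734, 9.376465797424316), 11.402497291564941)
```

>>> move_arm(
  moves=[
    [[-0.85, 1.2, 0, 0, 0, -0.061, 1], [0, 0, 3.4, 0, 0, 0, 1], [0, 0, 3.4, 0, 0, 0, 1], [0, 0, 3.4, 0, 0, 0, 1], [0, 0, 2.3, 0, 0, 0, 1], [0, 0, 1.0, 0, 0, 0, 1], [0, 0, 0, 0, 0, 0, 1]],
  ],
)

```text
time_s: 1.98
tcp_pos: [0.497, 0.2443, 0.2165]
tool_rot: [-179.6, 0.1, 102.6]
ft_force: [0.1, -0.6, -0.1]
width: 0.998
```

>>> move_arm(
  moves=[
    [[0, 0, 0, 0, 0, 0, 0], [0, 0, 0, 0, 0, 0, 0], [0, 0, 0, 0, 0, 0, 0], [0, 0, 0, 0, 0, 0, 0], [0, 0, 0, 0, 0, 0, 0], [0, 0, 0, 0, 0, 0, 0], [0, 0, 0, 0, 0, 0, 0], [0, 0, 0, 0, 0, 0, 0], [0, 0, 0, 0, 0, 0, 0], [0, 0, 0, 0, 0, 0, 0]],
  ],
)

```text
time_s: 2.82
tcp_pos: [0.4996, 0.2448, 0.221]
tool_rot: [179.9, 0.0, 102.6]
ft_force: [0.0, -3.0, 7.2]
width: 0.249
```

>>> move_arm(
  moves=[
    [[0, 0, -1.0, 0, 0, 0, 0], [0, 0, -1.0, 0, 0, 0, 0], [0, 0, -1.0, 0, 0, 0, 0], [0, 0, 0, 0, 0, 0, 0], [0, 0, 0, 0, 0, 0, 0]],
  ],
)

```text
time_s: 3.23
tcp_pos: [0.4992, 0.2451, 0.2506]
tool_rot: [179.9, -0.0, 102.6]
ft_force: [-0.7, -0.4, -5.1]
width: 0.25
```

```bash
python3 look.py w2
python3 - <<'E'
from workcell import *
from h import *
im,d=grab_frame("scene");cv2.imwrite("pics/s2.png",im);np.save("pics/s2d.npy",d)
w=cv2.imread("pics/w2.png")
a=cv2.resize(im[150:300,180:420],(400,250));o=np.zeros((420,780,3),np.uint8);o[:250,380:780]=a;o[:285,:380]=cv2.resize(w,(380,285))
cv2.imwrite("pics/c2.png",o)
E
```

```text
{'time_s': np.float64(3.2333), 'tcp_pos': array([0.4992, 0.2451, 0.2506]), 'tool_rot': array([ 1.798842e+02, -2.500000e-02,  1.026183e+02]), 'ft_force': array([-0.6761, -0.3962, -5.0783]), 'width': np.float64(0.2499), 'joints': array([ 2.166210e+01,  2.144990e+01,  1.088483e+02,  8.500000e-03,
        4.958350e+01, -8.096170e+01])} cam [0.416 0.227 0.22 ]
```

View pics/c2.png

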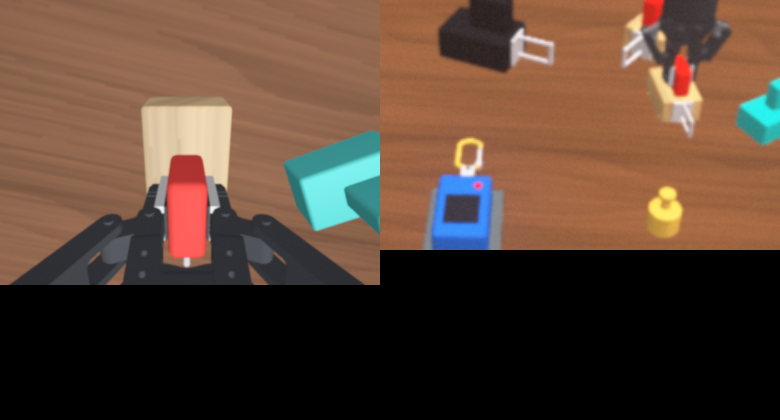

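Sledge held straight, lifted. Now I'll measure the hook finely in the top view, and the sledge as gripped.

Run:
```python
from h import *
im=cv2.imread("pics/top0.png");d=np.load("pics/top0d.npy");m=np.load("pics/topcam.npz")
P=cloud(d,m);hsv=cv2.cvtColor(im,cv2.COLOR_BGR2HSV);H,S,V=[hsv[...,i].astype(int) for i in range(3)]
b=np.zeros(H.shape,bool);b[140:195,295:325]=1
g=b&(H>18)&(H<34)&(S>110)&(V>150);print("gold",g.sum(),rect(g,m,.024))
w=b&(S<70)&(V>150);v,u=np.nonzero(w)
pts=ray(np.c_[u,v],m,.024)
print("white px",len(u),"gate part",pts[v>163].mean(0).round(4),pts[v>163].min(0).round(4),pts[v>163].max(0).round(4))
v,u=np.nonzero(g|(w&(v.size>0)))
q=ray(np.c_[u,v],m,.024);print("hook xmin",q.min(0),"max",q.max(0))
# box top by depth
b[:]=0;b[90:155,280:330]=1
k=b&(abs(P[...,2]-.054)<.003);print("boxtop",k.sum(),rect(k,m,.054));print(np.percentile(P[k],[0.5,50,99.5],axis=0))
v,u=np.nonzero(b&(H>100)&(H<125)&(S>150)&(V>60)&(abs(P[...,2]-.054)<.004));
w=np.load("pics/w2d.npy");mw=np.load("pics/w2cam.npz");Pw=cloud(w,mw)
print("wood z",np.median(Pw[160:220,230:235],axis=(0,1)),np.median(Pw[240:340,260:290],axis=(0,1)))
iw=cv2.imread("pics/w2.png");hw=cv2.cvtColor(iw,cv2.COLOR_BGR2HSV)
red=((hw[...,0]<8)|(hw[...,0]>172))&(hw[...,1]>150)&(hw[...,2]>100);red=cv2.erode(red.astype(np.uint8),None)>0
print(red.sum());zt=np.percentile(Pw[red][:,2],90);k=red&(abs(Pw[...,2]-zt)<.004);print("handletop",zt,rect(k,mw,zt))
```

```text
gold 147 ((632.779296875, -55.94438552856445), (35.26856231689453, 69.01383209228516), 89.12161254882812)
white px 347 gate part [ 0.6374 -0.0378  0.024 ] [ 0.6162 -0.0412  0.024 ] [ 0.6546 -0.031   0.024 ]
hook xmin [ 0.59834596 -0.09307763  0.024     ] max [ 0.71656179 -0.01878883  0.024     ]
boxtop 981 ((757.54638671875, -43.69510269165039), (108.39439392089844, 67.81233215332031), 3.263108253479004)
[[ 0.70563972 -0.07899666  0.05106164]
 [ 0.75697332 -0.04329158  0.05390612]
 [ 0.81291258 -0.00861357  0.05685496]]
wood z [0.46388552 0.21794863 0.07019225] [0.48273746 0.2422989  0.113751  ]
7803
handletop 0.11466723744730555 ((497.6130676269531, 245.31117248535156), (48.93470764160156, 20.53688621520996), 12.71183967590332)
```

>>> move_arm(
  moves=[
    [[0, 0, 0, 0, 0, 0.081, 0], [0, 0, 0, 0, 0, 0.081, 0], [-3.0, 0.42, 0.2, 0, 0, 0, 0], [-3.0, 0.42, 0.2, 0, 0, 0, 0], [-3.0, 0.42, 0.2, 0, 0, 0, 0], [-3.0, 0.42, 0.2, 0, 0, 0, 0], [-3.0, 0.42, 0.2, 0, 0, 0, 0], [-3.0, 0.42, 0.2, 0, 0, 0, 0], [-3.0, 0.42, 0.2, 0, 0, 0, 0], [-3.0, 0.42, 0.2, 0, 0, 0, 0]],
  ],
)

```text
time_s: 4.17
tcp_pos: [0.546, 0.0058, 0.2329]
tool_rot: [-179.9, -0.0, 93.3]
ft_force: [0.6, 0.8, -4.5]
width: 0.247
```

>>> move_arm(
  moves=[
    [[0, 0, 0.5, 0, 0, 0, 0], [0, 0, 0.5, 0, 0, 0, 0], [0, 0, 0, 0, 0, 0, 0], [0, 0, 0, 0, 0, 0, 0], [0, 0, 0, 0, 0, 0, 0], [0, 0, 0, 0, 0, 0, 0]],
  ],
)

```text
time_s: 4.67
tcp_pos: [0.5462, 0.0083, 0.2237]
tool_rot: [-180.0, -0.0, 93.4]
ft_force: [0.3, -0.7, -5.3]
width: 0.248
```

```bash
cat > top.py <<'E'
from workcell import *
from h import *
import sys
n=sys.argv[1];s=get_state()
print({k:np.round(s[k],4) for k in("time_s","tcp_pos","tool_rot","ft_force","wrist_torque")})
a,d=grab_frame("top");np.save(f"pics/{n}d.npy",d);cv2.imwrite(f"pics/{n}.png",a)
b,d2=grab_frame("scene");cv2.imwrite(f"pics/{n}s.png",b)
o=np.zeros((420,790,3),np.uint8);o[:420,:390]=cv2.resize(a[140:210,265:330],(390,420),interpolation=2)
o[:420,400:790]=cv2.resize(b[180:285,195:292],(390,420),interpolation=2);cv2.imwrite(f"pics/{n}c.png",o)
m=camera_model("top");P=cloud(d,m);hsv=cv2.cvtColor(a,cv2.COLOR_BGR2HSV)
np.savez("pics/topcam2.npz",**{k:np.array(v) for k,v in m.items()})
E
python3 top.py t3
```

```text
{'time_s': np.float64(4.6667), 'tcp_pos': array([0.5462, 0.0083, 0.2237]), 'tool_rot': array([-1.799978e+02, -5.400000e-03,  9.343050e+01]), 'ft_force': array([ 0.318 , -0.6702, -5.2962]), 'wrist_torque': array([ 0.0756, -0.0174,  0.0819])}
```

View pics/t3c.png

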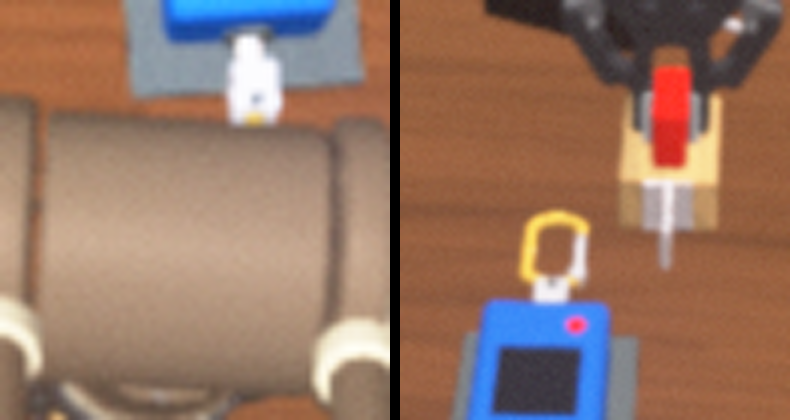

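The top view is blocked by the arm. In the scene view the gate sits left of the eye, at crop (583,240), and the eye tip is at (667,265). I'll check my predicted points against this view by projecting them.

Run:
```python
from workcell import *
from h import *
m=camera_model("scene");im=cv2.imread("pics/t3s.png")
y=np.radians(3.3);R=np.array([[np.cos(y),-np.sin(y),0],[np.sin(y),np.cos(y),0],[0,0,1]])
pin=np.array([.6724,-.0484,0])
hk=np.array([[-.072,-.002,.024],[-.0565,.013,.024],[-.0455,.013,.024],[-.02,.013,.024],[-.045,-.017,.024]])@R.T+pin
t=np.array([.5462,.0083,0]);ey=np.array([[.0765,0,.0145-.003],[.0765,0,.0395+.003],[.033-.012,0,.043]])@R.T+t
pr=lambda p:cv2.projectPoints(p,np.array(m["rvec"]),np.array(m["tvec"]),np.array(m["intrinsics"]),None)[0][:,0]
print(pr(hk).round(1),pr(ey).round(1))
a=cv2.resize(im[180:260,205:285],(640,640)[::1],interpolation=2)
for p,c in[(q,(0,255,0)) for q in pr(hk)]+[(q,(255,0,255)) for q in pr(ey)]:
    cv2.circle(a,tuple(int(round(v)) for v in ((p-[205,180]+.5)*8)),3,c,-1)
cv2.imwrite("pics/c4.png",a[:600])
```

```text
[[233.8 234.9]
 [239.5 239.2]
 [239.2 242.2]
 [238.4 249.4]
 [226.6 242. ]] [[260.5 246.6]
 [260.6 236.7]
 [261.5 221.9]]
```

View pics/c4.png

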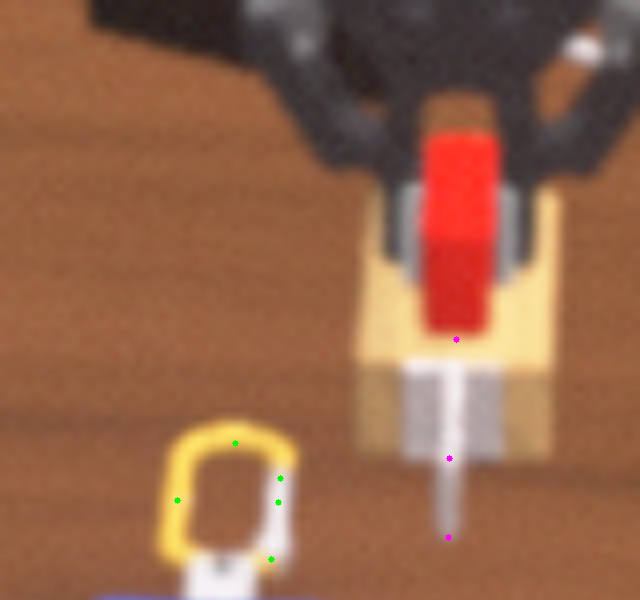

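The predicted eye matches. The hook appears 0–5 mm farther out than mid-setting, so I'll aim for an eye x of −48 mm and approach to just short of the gate.

>>> move_arm(
  moves=[
    [[-1.0, -0.06, 0, 0, 0, 0, 0], [-1.0, -0.06, 0, 0, 0, 0, 0], [-0.8, -0.06, 0, 0, 0, 0, 0], [-0.5, 0, 0, 0, 0, 0, 0], [-0.3, 0, 0, 0, 0, 0, 0], [0, 0, 0, 0, 0, 0, 0], [0, 0, 0, 0, 0, 0, 0], [0, 0, 0, 0, 0, 0, 0]],
  ],
)

```text
time_s: 5.43
tcp_pos: [0.5466, -0.0288, 0.2237]
tool_rot: [-180.0, -0.0, 93.3]
ft_force: [0.2, -0.5, -4.4]
width: 0.246
```

```bash
cat > st.py <<'E'
from workcell import *
import numpy as np
s=get_state();y=np.radians(3.3);c,n=np.cos(y),np.sin(y)
p=s["tcp_pos"]-[.6724,-.0484,0];f=s["ft_force"]
print(round(s["time_s"],2),"sensor tcp xy mm",round(1e3*(c*p[0]+n*p[1]),1),round(1e3*(-n*p[0]+c*p[1]),1),"z",round(p[2],4),"eye x",round(1e3*(c*p[0]+n*p[1])+76.5,1),
"F sensor",np.round([c*f[0]+n*f[1],-n*f[0]+c*f[1],f[2]],2),"tq",s["wrist_torque"].round(3),"rot",s["tool_rot"].round(2))
E
python3 st.py
```

```text
5.43 sensor tcp xy mm -124.5 26.8 z 0.2237 eye x -48.0 F sensor [ 0.14 -0.49 -4.42] tq [ 0.027 -0.025 -0.047] rot [-1.7999e+02 -1.0000e-02  9.3320e+01]
```

>>> move_arm(
  moves=[
    [[-0.2, 0, 0, 0, 0, 0, 0], [-0.2, 0, 0, 0, 0, 0, 0], [-0.2, 0, 0, 0, 0, 0, 0], [-0.2, 0, 0, 0, 0, 0, 0], [-0.2, 0, 0, 0, 0, 0, 0], [-0.2, 0, 0, 0, 0, 0, 0], [0, 0, 0, 0, 0, 0, 0], [0, 0, 0, 0, 0, 0, 0]],
  ],
)

```text
time_s: 6.1
tcp_pos: [0.5472, -0.0406, 0.2236]
tool_rot: [-180.0, -0.0, 93.3]
ft_force: [-0.6, 2.3, -3.9]
width: 0.248
```

```bash
python3 st.py
```

```text
6.1 sensor tcp xy mm -124.6 15.0 z 0.2236 eye x -48.1 F sensor [-0.48  2.33 -3.91] tq [0.481 0.077 0.185] rot [-1.7997e+02 -3.0000e-02  9.3330e+01]
```

>>> move_arm(
  moves=[
    [[-0.2, 0, 0, 0, 0, 0, 0], [-0.2, 0, 0, 0, 0, 0, 0], [-0.2, 0, 0, 0, 0, 0, 0], [-0.2, 0, 0, 0, 0, 0, 0], [-0.2, 0, 0, 0, 0, 0, 0], [0, 0, 0, 0, 0, 0, 0]],
  ],
)

```text
time_s: 6.6
tcp_pos: [0.5479, -0.051, 0.2236]
tool_rot: [-180.0, -0.0, 93.3]
ft_force: [-1.2, 3.3, -4.5]
width: 0.248
```

```bash
python3 st.py
```

```text
6.6 sensor tcp xy mm -124.4 4.6 z 0.2236 eye x -47.9 F sensor [-1.04  3.37 -4.53] tq [0.833 0.054 0.344] rot [-1.7998e+02 -1.0000e-02  9.3330e+01]
```

>>> move_arm(
  moves=[
    [[-0.2, 0, 0, 0, 0, 0, 0], [-0.2, 0, 0, 0, 0, 0, 0], [-0.2, 0, 0, 0, 0, 0, 0], [0, 0, 0, 0, 0, 0, 0]],
  ],
)

```text
time_s: 6.93
tcp_pos: [0.5478, -0.0571, 0.2234]
tool_rot: [-179.9, -0.0, 93.3]
ft_force: [-2.5, 4.3, -4.0]
width: 0.247
```

```bash
python3 st.py
```

```text
6.93 sensor tcp xy mm -124.8 -1.5 z 0.2234 eye x -48.3 F sensor [-2.21  4.45 -3.96] tq [0.749 0.248 0.307] rot [-179.9    -0.     93.33]
```

>>> move_arm(
  moves=[
    [[-0.15, 0, 0, 0, 0, 0, 0], [-0.15, 0, 0, 0, 0, 0, 0], [0, 0, 0, 0, 0, 0, 0]],
  ],
)

```text
time_s: 7.18
tcp_pos: [0.5481, -0.06, 0.2234]
tool_rot: [-179.9, -0.0, 93.3]
ft_force: [-1.5, 3.5, -3.9]
width: 0.248
```

```bash
python3 st.py
python3 - <<'E'
from workcell import *
from h import *
b,d=grab_frame("scene");cv2.imwrite("pics/c5.png",cv2.resize(b[180:260,195:275],(600,600),interpolation=2))
E
```

```text
7.18 sensor tcp xy mm -124.8 -4.4 z 0.2234 eye x -48.3 F sensor [-1.29  3.61 -3.93] tq [0.856 0.262 0.314] rot [-1.7992e+02 -1.0000e-02  9.3330e+01]
```

View pics/c5.png

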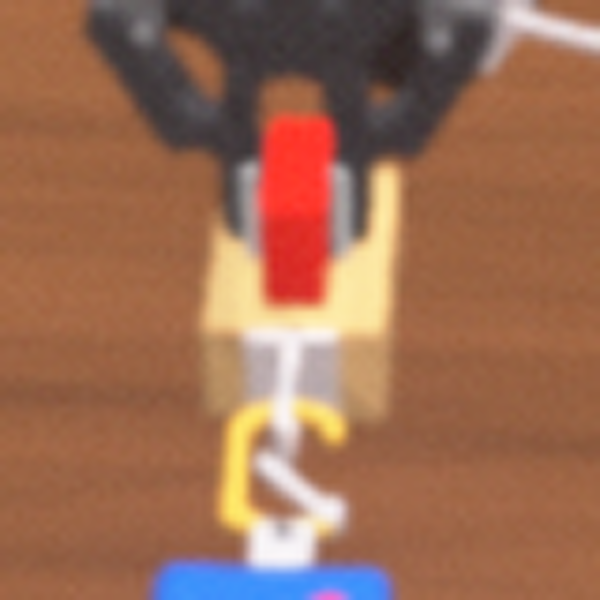

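The eye bar, at about (285,440), is inside the hook, left of the nose at (340,435). The gate is swung inward. I'll draw back along −x.

>>> move_arm(
  moves=[
    [[0, -0.2, 0, 0, 0, 0, 0], [0, -0.2, 0, 0, 0, 0, 0], [0, -0.2, 0, 0, 0, 0, 0], [0, -0.2, 0, 0, 0, 0, 0], [0, -0.2, 0, 0, 0, 0, 0], [0, -0.2, 0, 0, 0, 0, 0], [0, 0, 0, 0, 0, 0, 0]],
  ],
)

```text
time_s: 7.82
tcp_pos: [0.5366, -0.0611, 0.2241]
tool_rot: [179.9, 0.1, 93.3]
ft_force: [-0.5, 0.5, -5.1]
width: 0.249
```

```bash
python3 st.py
```

```text
7.82 sensor tcp xy mm -136.3 -4.9 z 0.2241 eye x -59.8 F sensor [-0.5   0.5  -5.14] tq [ 0.051 -0.042  0.024] rot [1.7991e+02 7.0000e-02 9.3300e+01]
```

>>> move_arm(
  moves=[
    [[0.13, -0.15, 0, 0, 0, 0, 0], [0.13, -0.15, 0, 0, 0, 0, 0], [0, 0, 0, 0, 0, 0, 0], [0, 0, 0, 0, 0, 0, 0]],
  ],
)

```text
time_s: 8.15
tcp_pos: [0.5333, -0.058, 0.2237]
tool_rot: [180.0, 0.0, 93.3]
ft_force: [0.7, 0.0, -4.2]
width: 0.25
```

```bash
python3 st.py
python3 - <<'E'
from workcell import *
from h import *
b,d=grab_frame("scene");cv2.imwrite("pics/c6.png",cv2.resize(b[200:260,205:265],(600,600),interpolation=2))
E
```

```text
8.15 sensor tcp xy mm -139.4 -1.6 z 0.2237 eye x -62.9 F sensor [ 0.73 -0.03 -4.22] tq [-0.06  -0.037  0.057] rot [1.7999e+02 1.0000e-02 9.3340e+01]
```

View pics/c6.png

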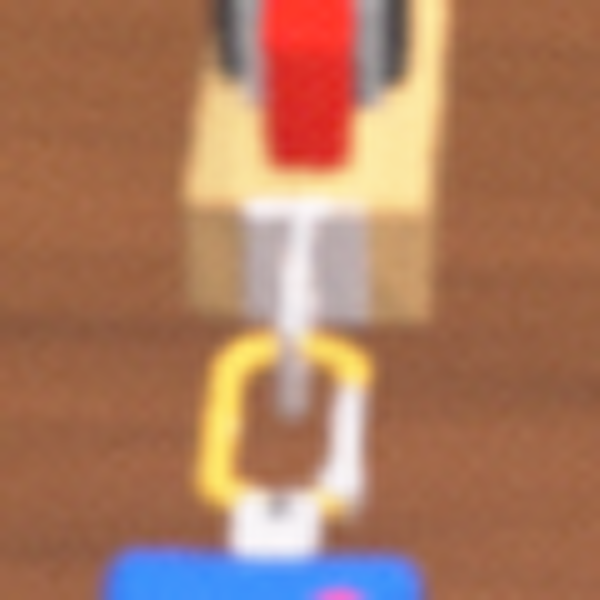

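The gate has snapped shut: the white bar from (360,380) to (345,500) is straight again, and the eye is inside. I'll draw back in small steps until I feel the seat.

>>> move_arm(
  moves=[
    [[0, -0.1, 0, 0, 0, 0, 0], [0, -0.1, 0, 0, 0, 0, 0], [0, 0, 0, 0, 0, 0, 0]],
  ],
)

```text
time_s: 8.45
tcp_pos: [0.5311, -0.0581, 0.2236]
tool_rot: [-180.0, -0.0, 93.3]
ft_force: [0.1, -0.2, -3.5]
width: 0.249
```

```bash
python3 st.py
```

```text
8.45 sensor tcp xy mm -141.6 -1.6 z 0.2236 eye x -65.1 F sensor [ 0.08 -0.16 -3.49] tq [ 0.055 -0.033  0.028] rot [-179.97   -0.     93.34]
```

>>> move_arm(
  moves=[
    [[0, -0.1, 0, 0, 0, 0, 0], [0, 0, 0, 0, 0, 0, 0]],
  ],
)

```text
time_s: 8.62
tcp_pos: [0.5301, -0.0582, 0.2236]
tool_rot: [-180.0, -0.0, 93.3]
ft_force: [-0.2, 0.3, -4.9]
width: 0.251
```

```bash
python3 st.py
```

```text
8.62 sensor tcp xy mm -142.6 -1.6 z 0.2236 eye x -66.1 F sensor [-0.19  0.29 -4.95] tq [ 0.001 -0.107 -0.025] rot [-179.98   -0.     93.34]
```

>>> move_arm(
  moves=[
    [[0, -0.1, 0, 0, 0, 0, 0], [0, 0, 0, 0, 0, 0, 0]],
  ],
)

```text
time_s: 8.78
tcp_pos: [0.5292, -0.0583, 0.2237]
tool_rot: [-180.0, -0.0, 93.3]
ft_force: [0.5, -0.1, -4.3]
width: 0.25
```

```bash
python3 st.py
```

```text
8.78 sensor tcp xy mm -143.5 -1.6 z 0.2237 eye x -67.0 F sensor [ 0.49 -0.1  -4.26] tq [-0.005 -0.06  -0.012] rot [-180.     -0.     93.33]
```

>>> move_arm(
  moves=[
    [[0, -0.05, 0, 0, 0, 0, 0], [0, -0.05, 0, 0, 0, 0, 0], [0, 0, 0, 0, 0, 0, 0]],
  ],
)

```text
time_s: 9.03
tcp_pos: [0.5287, -0.0584, 0.2238]
tool_rot: [179.9, 0.0, 93.3]
ft_force: [0.5, -0.7, -5.9]
width: 0.251
```

>>> move_arm(
  moves=[
    [[0, -0.05, 0, 0, 0, 0, 0], [0, 0, 0, 0, 0, 0, 0]],
  ],
)

```text
time_s: 9.2
tcp_pos: [0.5284, -0.0584, 0.2239]
tool_rot: [179.9, 0.0, 93.3]
ft_force: [2.7, 0.3, -6.9]
width: 0.25
```

>>> move_arm(
  moves=[
    [[0, -0.05, 0, 0, 0, 0, 0], [0, 0, 0, 0, 0, 0, 0]],
  ],
)

```text
time_s: 9.37
tcp_pos: [0.5282, -0.0584, 0.224]
tool_rot: [179.8, 0.0, 93.3]
ft_force: [4.9, 0.9, -7.5]
width: 0.248
```

>>> move_arm(
  moves=[
    [[0, -0.04, 0, 0, 0, 0, 0], [0, 0, 0, 0, 0, 0, 0], [0, 0, 0, 0, 0, 0, 0]],
  ],
)

```text
time_s: 9.62
tcp_pos: [0.528, -0.0584, 0.2241]
tool_rot: [179.8, 0.0, 93.3]
ft_force: [5.1, 0.9, -7.7]
width: 0.248
```

```bash
python3 st.py
```

```text
9.62 sensor tcp xy mm -144.7 -1.7 z 0.2241 eye x -68.2 F sensor [ 5.12  0.6  -7.67] tq [ 0.072 -0.905  0.038] rot [1.7979e+02 3.0000e-02 9.3330e+01]
```

>>> move_arm(
  moves=[
    [[0, -0.05, 0, 0, 0, 0, 0], [0, 0, 0, 0, 0, 0, 0], [0, 0, 0, 0, 0, 0, 0]],
  ],
)

```text
time_s: 9.87
tcp_pos: [0.5278, -0.0585, 0.2241]
tool_rot: [179.7, 0.0, 93.3]
ft_force: [6.0, 1.2, -8.5]
width: 0.25
```

>>> move_arm(
  moves=[
    [[0, 0, 0, 0, 0, 0, 0], [0, 0, 0, 0, 0, 0, 0]],
  ],
)

```text
time_s: 10.03
tcp_pos: [0.5278, -0.0585, 0.2241]
tool_rot: [179.7, 0.0, 93.3]
ft_force: [7.3, 0.9, -9.4]
width: 0.246
```

>>> move_arm(
  moves=[
    [[0, 0, 0.04, 0, 0, 0, 0], [0, -0.02, 0, 0, 0, 0, 0], [0, 0, 0, 0, 0, 0, 0], [0, 0, 0, 0, 0, 0, 0]],
  ],
)

```text
time_s: 10.37
tcp_pos: [0.5277, -0.0585, 0.2239]
tool_rot: [179.7, 0.0, 93.3]
ft_force: [6.7, 0.7, -8.5]
width: 0.253
```

>>> move_arm(
  moves=[
    [[0, 0, 0, 0, 0, 0, 0], [0, 0, 0, 0, 0, 0, 0]],
  ],
)

```text
time_s: 10.53
tcp_pos: [0.5277, -0.0585, 0.224]
tool_rot: [179.7, 0.0, 93.3]
ft_force: [6.8, 0.7, -8.3]
width: 0.249
```

```bash
python3 st.py
```

```text
10.53 sensor tcp xy mm -145.1 -1.8 z 0.224 eye x -68.6 F sensor [ 6.79  0.35 -8.35] tq [ 0.133 -1.04   0.013] rot [1.7971e+02 4.0000e-02 9.3320e+01]
```

Now about 0.5 mm more, then hold.

>>> move_arm(
  moves=[
    [[0, -0.03, 0, 0, 0, 0, 0], [0, 0, 0, 0, 0, 0, 0], [0, 0, 0, 0, 0, 0, 0], [0, 0, 0, 0, 0, 0, 0]],
  ],
)

```text
time_s: 10.87
tcp_pos: [0.5276, -0.0586, 0.224]
tool_rot: [179.7, 0.0, 93.3]
ft_force: [5.9, -0.1, -8.4]
width: 0.25
```

>>> move_arm(
  moves=[
    [[0, 0, 0, 0, 0, 0, 0], [0, 0, 0, 0, 0, 0, 0]],
  ],
)

```text
time_s: 11.03
tcp_pos: [0.5276, -0.0585, 0.224]
tool_rot: [179.7, 0.0, 93.3]
ft_force: [7.6, 0.9, -9.0]
width: 0.251
```

>>> move_arm(
  moves=[
    [[0, 0, 0, 0, 0, 0, 0], [0, 0, 0, 0, 0, 0, 0]],
  ],
)

```text
time_s: 11.2
tcp_pos: [0.5276, -0.0585, 0.224]
tool_rot: [179.7, 0.0, 93.3]
ft_force: [6.5, 0.0, -8.5]
width: 0.246
```

>>> move_arm(
  moves=[
    [[0, -0.05, 0, 0, 0, 0, 0], [0, 0, 0, 0, 0, 0, 0], [0, 0, 0, 0, 0, 0, 0]],
  ],
)

```text
time_s: 11.45
tcp_pos: [0.5273, -0.0586, 0.224]
tool_rot: [179.6, 0.1, 93.3]
ft_force: [8.7, 0.5, -9.3]
width: 0.248
```

>>> move_arm(
  moves=[
    [[0, 0, 0, 0, 0, 0, 0], [0, 0, 0, 0, 0, 0, 0], [0, 0, 0, 0, 0, 0, 0]],
  ],
)

```text
time_s: 11.7
tcp_pos: [0.5274, -0.0586, 0.224]
tool_rot: [179.6, 0.1, 93.3]
ft_force: [7.9, 0.6, -9.8]
width: 0.246
```

>>> move_arm(
  moves=[
    [[0, 0, 0, 0, 0, 0, 0], [0, 0, 0, 0, 0, 0, 0], [0, 0, 0, 0, 0, 0, 0]],
  ],
)

```text
time_s: 11.95
tcp_pos: [0.5274, -0.0586, 0.224]
tool_rot: [179.6, 0.1, 93.3]
ft_force: [7.8, 0.9, -9.7]
width: 0.249
```

>>> move_arm(
  moves=[
    [[0, 0, 0, 0, 0, 0, 0], [0, 0, 0, 0, 0, 0, 0], [0, 0, 0, 0, 0, 0, 0]],
  ],
)

```text
time_s: 12.2
tcp_pos: [0.5273, -0.0585, 0.224]
tool_rot: [179.6, 0.1, 93.3]
ft_force: [8.7, 0.6, -9.4]
width: 0.251
```

>>> move_arm(
  moves=[
    [[0, 0, 0, 0, 0, 0, 0], [0, 0, 0, 0, 0, 0, 0], [0, 0, 0, 0, 0, 0, 0]],
  ],
)

```text
time_s: 12.45
tcp_pos: [0.5273, -0.0586, 0.224]
tool_rot: [179.6, 0.1, 93.3]
ft_force: [8.0, 1.2, -9.3]
width: 0.251
```

>>> move_arm(
  moves=[
    [[0, 0, 0, 0, 0, 0, 0], [0, 0, 0, 0, 0, 0, 0], [0, 0, 0, 0, 0, 0, 0]],
  ],
)

```text
time_s: 12.7
tcp_pos: [0.5273, -0.0586, 0.224]
tool_rot: [179.6, 0.1, 93.3]
ft_force: [8.3, 0.7, -9.6]
width: 0.25
```

Held about 8.2 N for 1.25 s. I'll relax the pull, then lower the sledge.

>>> move_arm(
  moves=[
    [[0, 0.06, 0, 0, 0, 0, 0], [0, 0.06, 0, 0, 0, 0, 0], [0, 0.06, 0, 0, 0, 0, 0], [0, 0.06, 0, 0, 0, 0, 0], [0, 0, 0, 0, 0, 0, 0], [0, 0, 0, 0, 0, 0, 0]],
  ],
)

```text
time_s: 13.2
tcp_pos: [0.5284, -0.0584, 0.2237]
tool_rot: [179.9, 0.0, 93.3]
ft_force: [4.8, 0.7, -3.8]
width: 0.252
```

```bash
python3 st.py
```

```text
13.2 sensor tcp xy mm -144.4 -1.7 z 0.2237 eye x -67.9 F sensor [ 4.88  0.37 -3.77] tq [ 0.032 -0.901  0.003] rot [1.799e+02 2.000e-02 9.334e+01]
```

>>> move_arm(
  moves=[
    [[0, 0.06, 0, 0, 0, 0, 0], [0, 0.06, 0, 0, 0, 0, 0], [0, 0, 0, 0, 0, 0, 0], [0, 0, 0, 0, 0, 0, 0]],
  ],
)

```text
time_s: 13.53
tcp_pos: [0.5289, -0.0583, 0.2233]
tool_rot: [-180.0, 0.0, 93.3]
ft_force: [2.7, 1.3, -3.7]
width: 0.249
```

>>> move_arm(
  moves=[
    [[0, 0, 0.08, 0, 0, 0, 0], [0, 0, 0.08, 0, 0, 0, 0], [0, 0, 0.08, 0, 0, 0, 0], [0, 0, 0, 0, 0, 0, 0], [0, 0, 0, 0, 0, 0, 0]],
  ],
)

```text
time_s: 13.95
tcp_pos: [0.529, -0.0583, 0.221]
tool_rot: [-180.0, -0.0, 93.3]
ft_force: [1.7, 0.2, -0.1]
width: 0.25
```

```bash
python3 st.py
```

```text
13.95 sensor tcp xy mm -143.8 -1.7 z 0.221 eye x -67.3 F sensor [ 1.75  0.06 -0.11] tq [-0.004 -0.383 -0.019] rot [-179.97   -0.     93.33]
```

>>> move_arm(
  moves=[
    [[0, 0, 0.04, 0, 0, 0, 0], [0, 0, 0.03, 0, 0, 0, 0], [0, 0, 0, 0, 0, 0, 0], [0, 0, 0, 0, 0, 0, 0]],
  ],
)

```text
time_s: 14.28
tcp_pos: [0.529, -0.0584, 0.221]
tool_rot: [-180.0, 0.0, 93.3]
ft_force: [-1.2, -0.8, 5.2]
width: 0.248
```

```bash
python3 st.py
```

```text
14.28 sensor tcp xy mm -143.7 -1.7 z 0.221 eye x -67.2 F sensor [-1.27 -0.69  5.23] tq [ 0.108 -0.098  0.035] rot [-179.96    0.     93.34]
```

On the bench. I'll ease off and open.

>>> move_arm(
  moves=[
    [[0, 0, -0.05, 0, 0, 0, 0], [0, 0, 0, 0, 0, 0, 0], [0, 0, 0, 0, 0, 0, 0.6], [0, 0, 0, 0, 0, 0, 0.6], [0, 0, 0, 0, 0, 0, 0.6], [0, 0, 0, 0, 0, 0, 0.6], [0, 0, 0, 0, 0, 0, 0.6]],
  ],
)

```text
time_s: 14.87
tcp_pos: [0.5288, -0.0582, 0.2204]
tool_rot: [-179.9, -0.0, 93.3]
ft_force: [-0.0, 0.6, -0.1]
width: 0.602
```

>>> move_arm(
  moves=[
    [[0, 0, -1, 0, 0, 0, 0.6], [0, 0, -3, 0, 0, 0, 0.6], [0, 0, -3, 0, 0, 0, 0.6], [0, 0, -3, 0, 0, 0, 0.6], [0, -3, -2, 0, 0, 0, 0.6], [0, -3, 0, 0, 0, 0, 0.6], [0, -3, 0, 0, 0, 0, 0.6], [0, -3, 0, 0, 0, 0, 0.6], [0, -3, 0, 0, 0, 0, 0.6], [0, 0, 0, 0, 0, 0, 0.6]],
  ],
)

```text
time_s: 15.7
tcp_pos: [0.374, -0.0662, 0.3394]
tool_rot: [-179.6, -0.1, 93.3]
ft_force: [-0.4, 0.4, -2.5]
width: 0.598
```

```bash
python3 top.py t9
python3 - <<'E'
from h import *
a=cv2.imread("pics/t9.png");b=cv2.imread("pics/t9s.png");o=np.zeros((500,800,3),np.uint8)
o[:,:395]=cv2.resize(a[140:240,270:349],(395,500),interpolation=2);o[:,405:]=cv2.resize(b[165:265,195:274],(395,500),interpolation=2)
cv2.imwrite("pics/c9.png",o)
d0=np.load("pics/top0d.npy");d=np.load("pics/t9d.npy");m=np.load("pics/topcam.npz");P=cloud(d,m)
a0=cv2.imread("pics/top0.png")
for n,(u0,v0,u1,v1) in dict(weight=(190,125,212,150),beaker=(390,155,435,195),timer=(385,230,428,260)).items():
    print(n,"diff",cv2.absdiff(a[v0:v1,u0:u1],a0[v0:v1,u0:u1]).mean())
hsv=cv2.cvtColor(a,cv2.COLOR_BGR2HSV);box=np.zeros(d.shape,bool);box[185:250,280:345]=1
k=box&(abs(P[...,2]-.041)<.006)&(hsv[...,0]>10)&(hsv[...,0]<32)&(hsv[...,1]<170)
print(k.sum(),P[k].mean(0),np.linalg.lstsq(np.c_[P[k][:,:2],np.ones(k.sum())],P[k][:,2],rcond=None)[0])
E
```

```text
{'time_s': np.float64(15.7), 'tcp_pos': array([ 0.374 , -0.0662,  0.3394]), 'tool_rot': array([-1.796079e+02, -1.017000e-01,  9.330020e+01]), 'ft_force': array([-0.4133,  0.3606, -2.4937]), 'wrist_torque': array([0.0152, 0.0545, 0.0606])}
weight diff 1.687878787878788
beaker diff 1.8301851851851851
timer diff 1.1819121447028424
639 [ 0.51320163 -0.05974054  0.0395798 ] [-0.00201153 -0.00513966  0.04030507]
```

View pics/c9.png

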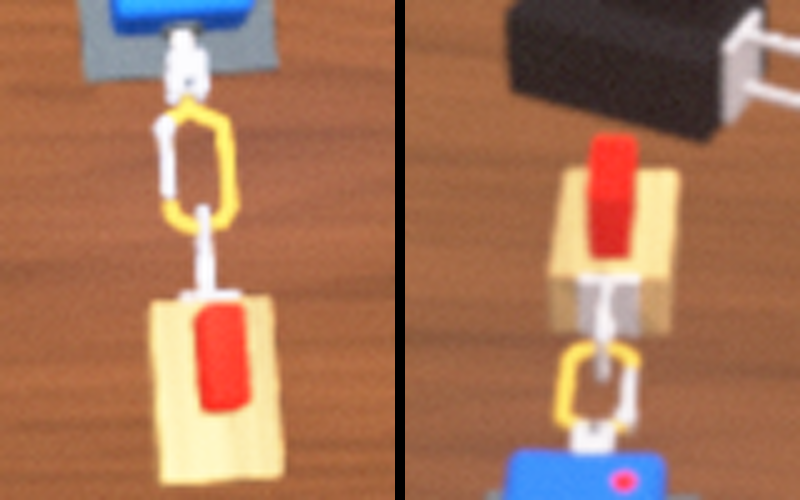

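The eye is seated in the closed end at about (203,222), and the gate is shut in both views. The sledge lies flat, with its top at 40 mm and level. I'm handing in.

```bash
python3 -c "
from workcell import *
print(job_done())"
```

```text
the job is handed in; nothing more can be done
None
```

The small pale sledge is clipped onto the pull sensor, was pulled at about 8 N and released, and the job is handed in. It finished at about 16 s of the 54 s allowed.

- **Clipping:** I pushed the eye sideways against the gate with readings of at most about 5 N. I then drew it back, and the camera showed the gate straight and shut with the eye inside.
- **Pull:** I held 7.8–8.7 N along the pull for about 1.25 s with the eye seated. The vertical reading also grew by about 5 N, probably bar friction from arm flex. That puts the total hook load near 10 N, under the 16 N limit.
- **Seat position:** By my estimate the eye seated about 2–3 mm beyond the mid-setting position, within the stated ±5 mm.
- **Release:** I relaxed the pull, lowered the sledge, opened the gripper and backed clear.

The final top and scene pictures show the gate shut and the eye in the closed end. The sledge's top is level at about 40 mm, so it lies flat. The timer, weight and beaker look unchanged from the first picture.

Two readings disagreed. The two fixed cameras differed by up to about 5 mm on how far the shank was screwed out, so I aimed between them. The wrist force still read about −2.5 N vertically just after the arm retreated, when it was touching nothing; I put that down to the arm still settling and did not check it again.

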